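# Set the filter turret and hold the exposure dial at its third click

### The job

Set up the exposing unit for a hard-contrast proof: first turn the filter turret counterclockwise by its upright peg until the blue filter clicks in under the white ring of the light gate, and let go of the peg. Then grip the exposure dial, turn it clockwise from its home stop by exactly three clicks (pointer at the three dots) without running on to the fourth, and hold it there: the dial springs back if released, so finish while still gripping it. Leave the film can, loupe and tin standing where they are.

Things in the scene. Friction and masses are not known exactly. Their poses are not given: they have to be found in the camera images.
- exposer: the exposing unit, a fixed dark housing 160 (x) x 280 (y) x 36 mm high that does not move when pushed; origin at the centre of its underside on the worktop, z up, x away from the robot at yaw 0 (yaw within +-0.35 rad), y to the left. The turret is on its left half (axis at x -8, y +68 mm), the dial on its right half (axis at x -8, y -75 mm)
- turret_axis (a point): point on the turret's vertical axis at the disc's top face, 50 mm above the worktop; the grey disc is 124 mm across and 10 mm thick. It carries five round filters 25 mm across (white, yellow, green, blue, red) and the grip peg, six places 60 degrees apart, all centred 44 mm from the axis
- turret_peg (a point): grip point on the axis of the turret's upright black peg, 26 mm above the disc (76 mm above the worktop); the peg is round, 15 mm in diameter, rises 40 mm above the disc, with a 22 mm collar 3 mm high at its foot; it is fixed to the disc 44 mm from the turret axis. Seen from above the blue filter sits 120 degrees counterclockwise of the peg
- turret_blue (a point): centre of the blue filter on the disc's top, 44 mm from the turret axis
- gate (a point): centre of the white ring of the light gate, 39 mm outer diameter with a 27 mm clear opening, 12 mm above the disc, fixed to the housing on the far (+x) side of the turret, 44 mm from its axis; its post stands at the housing's back edge, top 66 mm above the worktop
- turret (a joint): turret angle in rad, growing counterclockwise from above, -0.15 to 3.3. Detents every 60 degrees (0, 1.047, 2.094, 3.142) pull it in with up to 0.14 N m (3.5 N at the peg). At 2.094 blue is under the gate and the peg stands 240 degrees counterclockwise of the unit's x axis (120 at joint 0). Starts anywhere from 0 to 1.05, mostly drawn into a detent
- dial (a joint): dial angle in rad from its home stop, growing clockwise from above, 0 to 2.26; starts at 0. Clicks, felt as a ripple of torque, lie every 24 degrees: 0.419, 0.838, 1.257 (the third), 1.676, 2.094. A return spring (0.08 N m at home, 0.11 N m at the third click, click ripple +-0.06 N m) takes it back to 0 whenever released
- dial_grip (a point): grip point on the dial's vertical axis, 72 mm above the worktop: the dial is a black bar grip 44 mm long, 14 mm thick, its top at 86 mm and its lower skirt (48 mm disc) top at 46 mm above the worktop. On the aluminium plate under it a red bar marks home and one to five radial black dots mark the clicks
- dial_pointer (a point): the end of the bar that has the white line, 22 mm from the dial axis at grip height; the bar lies along the line from dial_grip to here. At home it points 36 degrees counterclockwise of the unit's x axis, at the third click 36 degrees clockwise of it
- film_can: bystander: white film can with black lid, 34 mm across, 56 mm high, standing to the right of the unit; origin at the centre of its underside
- loupe_b: bystander: black loupe 47 mm across, 42 mm high, behind the unit on the left; origin at the centre of its underside
- tin: bystander: round metal film tin 70 mm across, 41 mm high, behind the unit on the right; origin at the centre of its underside

How it is judged:
By the outcome, as a careful person would: the job done as asked, in the order asked, and still so for the second after the job is handed in, while the arm keeps its last pose, push and grip.
It also fails if it takes over 45 s, if anything falls off the work surface, if the arm or the gripper's body presses on something with over 40 N, if the wrist force passes 120 N, or if a joint passes its speed limit or range.

### The arm

A 7-joint arm with a two-finger parallel gripper is mounted at the origin on a cart in front of the work surface, level with it; the furniture and walls round the work are solid. World frame = base frame: x ahead of the robot, y to its left, z up, the work surface at z = 0. Lengths are in m, angles in rad, forces in N, time in s.
With the tool pointing down it reaches from about 0.425 to 0.925 m from the base axis. Payload 6.8 kg.
Tool frame: the origin (TCP) lies on the front face of the gripper's body, between the roots of the fingers; the fingertips stand 80 mm ahead of it and the grasp point (between the pads) lies 61 mm ahead of it (manip.tips_ahead is the distance from the TCP to the fingertips, in m); z points along the fingers, y is the line along which they close (so a half turn about z gives the same grasp; the last joint's range is limited). The gripper opens to 88 mm and grips with 3 to 60 N. Pads are 20 mm wide; open, the fingers measure 115 mm over their backs; the gripper's body (75 mm by 178 mm) begins 61 mm behind the grasp point.
Start: joints at [-1.44, 0.477, 0.022, 1.555, -0.011, 1.109, -0.083], TCP at [0.16, 0.656, 0.303] pointing down, gripper open.
Joint ranges: [-2.96, 2.96], [-0.34, 2.1], [-1.41, 1.46], [0.24, 2.44], [-1.37, 4.51], [0.17, 1.92], [-2.96, 2.96]. Speed limits (rad/s): [2.39, 2.39, 3.14, 3.14, 3.14, 3.14, 3.14].

### API

Orientations are given as a rotation vector (axis times angle).
In Python, from bench import state, viewer, workorder, manip gives the robot as it stands.
- The arm moves only by the tool step_arm, never from a script. Its arguments are lists of equal length, an entry for each row: "linear": the shift along the world's x, y, z as a fraction of full scale, a list of three; "rot": the turn, a rotation vector about the world's x, y, z as a fraction of full scale, a list of three; "fingers": the opening, from 0 (shut) to 1 (fully open). A call has 1 to 10 rows; each row is the pose to reach, as a shift and turn from the pose commanded when the call began, turning the shorter way round; what a row does not reach only later rows make up. Full scale, the value 1, is 0.15 m for a shift and pi rad for a turn. A row lasts 1/12 s, in which the tool goes at most 41.7 mm and 7.16 degrees, less where a joint would pass 70% of its speed; a pose out of reach is approached as far as the arm can. A call with a number of a shift or a turn outside -1 to 1 is refused whole. A call with a gripper value outside its range is refused whole. The fingers move at their own pace and stop on an object; "squeeze" is the grip in N (left out, the last holds). Time passes only in rows, so rows that repeat a pose let the fingers close. It gives the time, the measured TCP pose, the force, the opening and the grip force at its end, in the units of the state.
- state(): the state, without advancing time (a new reading comes with each control period).
- viewer.capture(name): name is "scene" or "top" or "wrist"; returns the picture (420x560x3 uint8, red, green, blue); there is no depth.
- viewer.calibration(name): a dict with "fx", "fy", "cx", "cy" (pixels), "R" (3x3) and "t" (3): a world point X has camera coordinates R X + t; the wrist camera has in their place "mount" (4x4, takes a point from camera to tool coordinates, whose origin is the TCP and whose axes are the flange's). Camera axes: x right, y down, z forward; pixel columns grow to the right and rows downward; lengths in m; the calibration is good to about 2 mm. The wrist camera is an equidistant fisheye: a pixel r from the principal point sees the ray r / f radians off the axis. A picture is of the moment at which its call begins: read the wrist's pose just before it. calibration takes no time and is no camera call.
- workorder.finish_job(): hands the job in; it is judged then, once.
Trained networks look in the newest picture that a camera, given by its name, has taken for a name from the list of things; names that differ only in an ending like _2 or _b are one class to them, and where a whole thing is asked for, a point or a joint stands for the part that bears it (a point fixed in the world has none). Each returns a list of dicts, best first, with "score" (0 to 1); they miss things now and then, are a little off and sometimes report something else, mostly with a low value. They report only what shows in the picture. A call takes as long as a camera call.
- viewer.recognise(name, camera): "rect" ([centre column, centre row, width, height] in pixels, round what is visible of it).
- viewer.outline_of(name, camera): "region" (420x560 bool, what is visible of it) and "rect" ([centre column, centre row, width, height] in pixels, round what is visible of it).
The state is a dict: "time": time; "qpos": joint angles; "qd": joint speeds; "effort": joint torques, N m; "eef_pos": TCP position; "tcp_rot": TCP orientation; "wrist_force": force on the tool from outside, world axes, zero at the start; "ft_torque": the same for the moment, N m; "grip_width": finger opening in m; "finger_force": force on a finger pad.
Only numpy, scipy, OpenCV 4.12 (cv2) and the standard library are available. Lean on these libraries where they do the work, as an engineer would, in place of code of your own. Each camera call takes 0.05 s, during which the arm holds its last target. There are 200 camera calls.

## Working session

There is one attempt and no reset: what is moved stays moved. The work goes in short steps, Python scripts to look and compute and a tool call to move; the robot and the scene stay as the last step left them, time stands still between calls to the robot, and variables do not carry over. Pictures are saved under pics/ and viewed, at most 10 in all, crops included, and the job is handed in when it is done.

Besides the shell and the picture viewer there is one more tool, called after "Request:" in YAML: its name, and indented under it one key for each argument. step_arm: Moves the arm, as the interface text tells. Its arguments: {"type":"object","properties":{"linear":{"type":"array"},"rot":{"type":"array"},"fingers":{"type":"array"},"squeeze":{"type":"number"}},"required":["linear","rot","fingers"]}

```bash
mkdir -p pics && cat > h.py <<'E'
import numpy as np, cv2
from scipy.spatial.transform import Rotation as Rn
from bench import state, viewer, workorder, manip
def cal(n):
    return viewer.calibration(n)
def pix2plane(n,u,v,z):
    c=cal(n);R=np.array(c["R"]);t=np.array(c["t"])
    d=R.T@np.array([(u-c["cx"])/c["fx"],(v-c["cy"])/c["fy"],1.]);o=-R.T@t
    return o+d*(z-o[2])/d[2]
def proj(n,X):
    c=cal(n);p=np.array(c["R"])@np.array(X)+np.array(c["t"])
    return np.array([c["fx"]*p[0]/p[2]+c["cx"],c["fy"]*p[1]/p[2]+c["cy"]])
def save(n,f):
    im=viewer.capture(n);cv2.imwrite("pics/"+f,im[:,:,::-1]);return im
E
python3 - <<'E'
from h import *
s=state();print(s)
for n in("top","scene"):
    save(n,n+"0.png");c=cal(n);print(n,-np.array(c["R"]).T@np.array(c["t"]),c["fx"])
    for k,z in dict(exposer=.036,turret_axis=.05,turret_peg=.076,turret_blue=.05,gate=.062,dial_grip=.072,dial_pointer=.072,film_can=.03,loupe_b=.02,tin=.02).items():
        for r in viewer.recognise(k,n)[:2]:
            print(k,round(r["score"],2),np.round(r["rect"],1),np.round(pix2plane(n,*r["rect"][:2],z),3))
E
```

```text
{'time': 0.0, 'qpos': array([-1.44012284,  0.47777272,  0.02232052,  1.55640959, -0.01150382,
        1.10930909, -0.08311044]), 'qd': array([ 0.00053849, -0.00108801,  0.00034457, -0.00155516,  0.00082356,
       -0.0004234 , -0.00017447]), 'effort': array([ 1.07215259e-03, -5.82851744e+01,  1.53471831e+00, -2.72609299e+01,
       -5.44151373e-02,  1.68167241e-02,  1.42701656e-04]), 'eef_pos': array([0.15953105, 0.65541761, 0.30171727]), 'tcp_rot': array([-3.74120884e-01, -3.11914175e+00,  2.77789327e-03]), 'wrist_force': array([-0.67262718,  0.3132078 , -0.20009841]), 'ft_torque': array([ 0.01651969, -0.03011517,  0.01189407]), 'finger_force': 0.0, 'grip_width': 0.0879121712591017}
top [0.43820464 0.06901992 0.92205455] 419.26401663158185
exposer 0.79 [257.8 202.9 135.9  81.7] [0.591 0.121 0.036]
exposer 0.2 [224.9 210.2  61.3  54.3] [0.575 0.191 0.036]
turret_axis 0.65 [258.7 204.6 133.6  80.8] [0.585 0.118 0.05 ]
turret_peg 0.73 [225.9 211.7  54.9  59.5] [0.565 0.183 0.076]
turret_peg 0.32 [271.9 143.7  34.7  37.7] [0.711 0.092 0.076]
turret_blue 0.8 [226.3 208.9  62.6  57.2] [0.
[... 527 characters left out ...]
 74.2  42.4] [0.556 0.197 0.05 ]
turret_axis 0.57 [233.8 243.4 173.9 100. ] [0.532 0.153 0.05 ]
turret_peg 0.8 [203.  242.6  75.2  42.6] [0.52  0.211 0.076]
turret_blue 0.83 [199.8 241.6  76.7  41.1] [0.565 0.2   0.05 ]
turret_blue 0.72 [219.4 200.9  33.9  30.7] [0.686 0.11  0.05 ]
dial_grip 0.78 [272.6 208.9  23.8  34.1] [0.572 0.056 0.072]
dial_pointer 0.75 [271.4 212.6  25.5  34.5] [0.561 0.065 0.072]
dial_pointer 0.61 [171.7 218.4  24.8  24.9] [0.624 0.226 0.072]
film_can 0.82 [336.1 216.4  17.5  34.9] [ 0.555 -0.077  0.03 ]
loupe_b 0.93 [170.6 217.4  23.7  24.4] [0.72 0.2  0.02]
tin 0.85 [216.3 202.8  29.7  31.3] [0.735 0.096 0.02 ]
tin 0.42 [232.8 243.5 172.6 103.7] [0.576 0.134 0.02 ]
```

```bash
python3 - <<'E'
import cv2
a=cv2.imread("pics/top0.png")[110:260,170:380];b=cv2.imread("pics/scene0.png")[170:310,130:370]
cv2.imwrite("pics/top0c.png",cv2.resize(a,(798,570),interpolation=cv2.INTER_CUBIC))
cv2.imwrite("pics/scene0c.png",cv2.resize(b,(792,462),interpolation=cv2.INTER_CUBIC))
E
```

```text
(no output)
```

View pics/top0c.png

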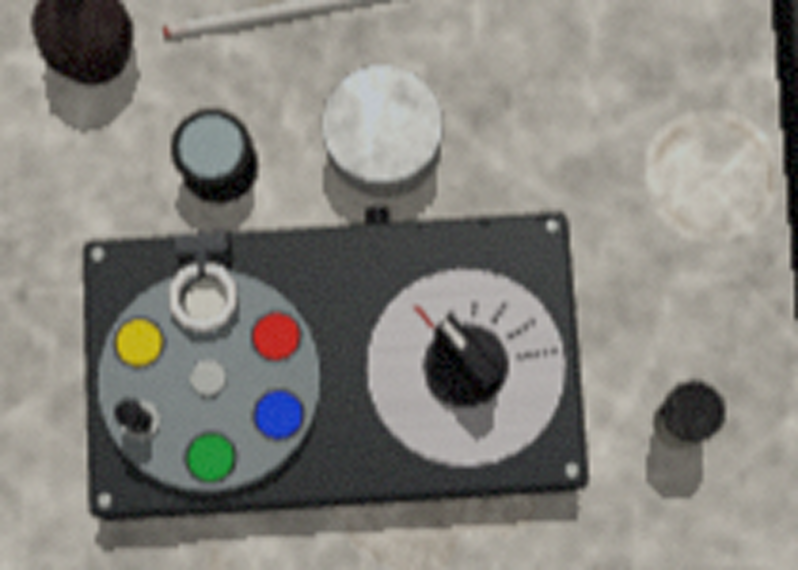

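View pics/scene0c.png

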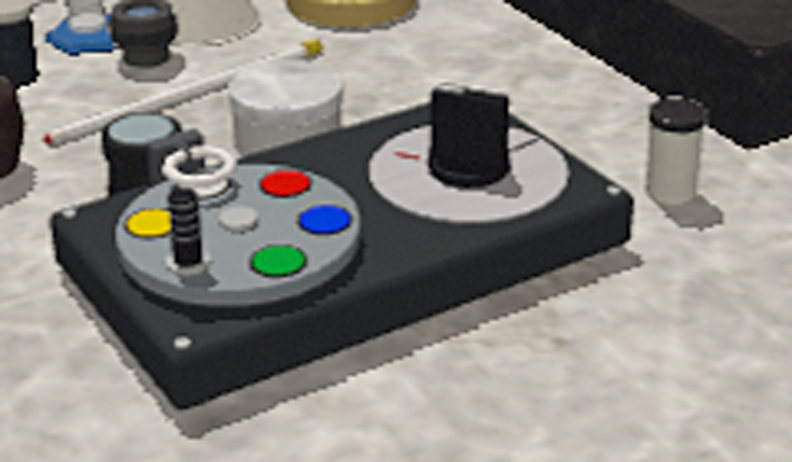

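The unit, with white under the gate and the peg at lower left, puts the turret near joint 0. The dial pointer is at the red home bar. Key crop pixels in the top view are hub (207,378), gate ring (204,297), dial (466,364) and housing corners (85,243), (566,213), (587,487), (93,517).

```bash
cat >> h.py <<'E'
def blobs(im,box):
    hsv=cv2.cvtColor(im,cv2.COLOR_RGB2HSV);out={}
    for k,(lo,hi) in dict(yellow=(18,35),green=(45,80),blue=(105,130),red=(172,6)).items():
        H=hsv[:,:,0];m=((H>=lo)|(H<=hi)) if lo>hi else ((H>=lo)&(H<=hi))
        m=(m&(hsv[:,:,1]>140)&(hsv[:,:,2]>90)).astype(np.uint8)
        m2=np.zeros_like(m);x0,y0,x1,y1=box;m2[y0:y1,x0:x1]=m[y0:y1,x0:x1]
        n,l,st,c=cv2.connectedComponentsWithStats(m2)
        if n>1:
            i=1+np.argmax(st[1:,4]);out[k]=(c[i],int(st[i,4]))
    return out
OFF=dict(yellow=240,green=60,blue=120,red=180,white=300)  # placeholder, ccw of peg
E
python3 - <<'E'
from h import *
from scipy.optimize import least_squares
im={n:cv2.imread(f"pics/{n}0.png")[:,:,::-1].copy() for n in("top","scene")}
B={"top":blobs(im["top"],(190,165,260,245)),"scene":blobs(im["scene"],(160,215,250,260))}
print(B)
cr=np.array([[85,243],[566,213],[587,487],[93,517]])/3.8+[170,110]
cm=np.array([[80,140,36],[80,-140,36],[-80,-140,36],[-80,140,36]])/1e3
off={"green":60,"blue":120,"red":180,"yellow":300}
def W(p,m): 
    c,s=np.cos(p[2]),np.sin(p[2]);return np.array([p[0]+c*m[0]-s*m[1],p[1]+s*m[0]+c*m[1],m[2]])
def res(p,cams=("top","scene"),corn=True):
    r=[]
    if corn and "top" in cams:
        for a,m in zip(cr,cm): r+=list(.6*(proj("top",W(p,m))-a))
    for n in cams:
        for k,o in off.items():
            if k in B[n]:
                a=np.radians(120+o)+p[3]
                r+=list(proj(n,W(p,[-.008+.044*np.cos(a),.068+.044*np.sin(a),.05]))-B[n][k][0])
    return np.array(r)
for cams in(("top",),("top","scene")):
    s=least_squares(res,[.58,.12,0,0],args=(cams,));p=s.x
    print(cams,np.round(p,4),np.round(s.fun.reshape(-1,2),1).tolist())
    a=np.radians(120)+p[3]
    peg=W(p,[-.008+.044*np.cos(a),.068+.044*np.sin(a),.076]);d=W(p,[-.008,-.075,.072])
    print("axis",W(p,[-.008,.068,.05]),"peg",peg,"dial",d)
    for n in im: print(n,"peg px",proj(n,peg),"dialtop",proj(n,d+[0,0,.014]),"gate",proj(n,W(p,[.036,.068,.062])))
np.save("p.npy",p)
E
```

```text
{'top': {'yellow': (array([206.14529915, 199.73504274]), 117), 'green': (array([224.89189189, 230.00900901]), 111), 'blue': (array([242.78991597, 218.67226891]), 119), 'red': (array([242.24107143, 198.17857143]), 112)}, 'scene': {'yellow': (array([175.07291667, 237.25      ]), 96), 'green': (array([213.78431373, 248.46078431]), 102), 'blue': (array([227.96039604, 236.20792079]), 101), 'red': (array([216.19318182, 225.06818182]), 88)}}
('top',) [ 0.5871  0.1224  0.0747 -0.0121] [[-0.9, -1.0], [0.3, -0.6], [0.4, 0.1], [-1.2, 0.1], [0.2, 0.2], [0.3, 0.2], [0.2, 0.1], [0.2, 0.2]]
axis [0.57408633 0.18963072 0.05      ] peg [0.54974771 0.2262863  0.076     ] dial [0.58475458 0.04702922 0.072     ]
top peg px [204.41439359 218.92987336] dialtop [292.92506895 202.51352011] gate [223.14382098 187.7696592 ]
scene peg px [186.9008419  236.27091612] dialtop [273.46700636 198.11655163] gate [191.62742536 220.49381148]
('top', 'scene') [ 0.5881  0.1235  0.0716 -0.0085] [[-1.1, -1.3], [0.1, -0.7], [0.0, -0.1], [-1.6, -0.3], [-0.3, -0.4], [-0.2, -0.3], [-0.3, -0.5], [-0.3, -0.4], [0.7, 0.8], [0.6, 0.5], [0.4, 0.7], [1.3, 0.5]]
axis [0.57528082 0.19070647 0.05      ] peg [0.55092314 0.22734939 0.076     ] dial [0.58550583 0.0480725  0.072     ]
top peg px [203.91982378 218.34802688] dialtop [292.41394382 202.13991536] gate [222.71907085 187.20000037]
scene peg px [186.00497696 236.09857601] dialtop [272.76175469 198.07402113] gate [190.86972639 220.32113835]
```

Request:
step_arm:
  linear:
    - [0.87, -0.95, 0]
    - [0.87, -0.95, 0]
    - [0.87, -0.95, 0]
    - [0.87, -0.95, 0]
    - [0.87, -0.95, 0]
    - [0.87, -0.95, 0]
  rot:
    - [0, 0, -0.078]
    - [0, 0, -0.078]
    - [0, 0, -0.078]
    - [0, 0, -0.078]
    - [0, 0, -0.078]
    - [0, 0, -0.078]
  fingers: [0.5, 0.5, 0.5, 0.5, 0.5, 0.5]

```text
time: 1.6
eef_pos: [0.2961, 0.508, 0.3031]
tcp_rot: [0.767, 3.043, -0.002]
wrist_force: [-0.3, -0.9, -0.5]
grip_width: 0.0514
finger_force: 0.0
```

Request:
step_arm:
  linear:
    - [0.87, -0.95, 0]
    - [0.87, -0.95, 0]
    - [0.87, -0.95, 0]
    - [0.87, -0.95, 0]
    - [0.87, -0.95, 0]
    - [0.87, -0.95, 0]
  rot:
    - [0, 0, -0.078]
    - [0, 0, -0.078]
    - [0, 0, -0.078]
    - [0, 0, -0.078]
    - [0, 0, -0.078]
    - [0, 0, -0.078]
  fingers: [0.5, 0.5, 0.5, 0.5, 0.5, 0.5]

```text
time: 2.1
eef_pos: [0.4253, 0.3654, 0.3032]
tcp_rot: [1.133, 2.927, -0.001]
wrist_force: [-0.4, -0.4, 0.9]
grip_width: 0.0438
finger_force: 0.0
```

Request:
step_arm:
  linear:
    - [0.87, -0.95, -0.3]
    - [0.87, -0.95, -0.3]
    - [0.87, -0.95, -0.3]
    - [0.87, -0.95, -0.3]
    - [0.87, -0.95, -0.3]
    - [0.87, -0.95, -0.3]
    - [0.87, -0.95, -0.3]
  rot:
    - [0, 0, -0.078]
    - [0, 0, -0.078]
    - [0, 0, -0.078]
    - [0, 0, -0.078]
    - [0, 0, -0.078]
    - [0, 0, -0.078]
    - [0, 0, -0.078]
  fingers: [0.5, 0.5, 0.5, 0.5, 0.5, 0.5, 0.5]

```text
time: 2.68
eef_pos: [0.5518, 0.2274, 0.2571]
tcp_rot: [-1.475, -2.774, 0.001]
wrist_force: [0.1, 0.5, -0.0]
grip_width: 0.0438
finger_force: 0.0
```

```bash
cat >> h.py <<'E'
def wproj(X,s):
    c=cal("wrist");T=np.eye(4);T[:3,:3]=Rn.from_rotvec(s["tcp_rot"]).as_matrix();T[:3,3]=s["eef_pos"]
    q=np.linalg.inv(T@np.array(c["mount"]))@np.append(X,1);q=q[:3]
    th=np.arctan2(np.hypot(q[0],q[1]),q[2]);ph=np.arctan2(q[1],q[0])
    return np.array([c["cx"]+c["fx"]*th*np.cos(ph),c["cy"]+c["fy"]*th*np.sin(ph)])
def W(p,m): 
    c,s=np.cos(p[2]),np.sin(p[2]);return np.array([p[0]+c*m[0]-s*m[1],p[1]+s*m[0]+c*m[1],m[2]])
off={"green":60,"blue":120,"red":180,"yellow":300}
E
python3 - <<'E'
from h import *
s=state();im=save("wrist","w1.png");p=np.load("p.npy")
b=blobs(im,(0,0,560,420));o=im[:,:,::-1].copy()
for k,d in off.items():
    a=np.radians(120+d)+p[3];u=wproj(W(p,[-.008+.044*np.cos(a),.068+.044*np.sin(a),.05]),s);print(k,u,b.get(k));cv2.circle(o,tuple(int(x) for x in u),4,(255,0,255),1)
a=np.radians(120)+p[3]
for z in(.06,.09): 
    u=wproj(W(p,[-.008+.044*np.cos(a),.068+.044*np.sin(a),z]),s);print("peg",z,u);cv2.circle(o,tuple(int(x) for x in u),4,(255,0,255),1)
for z in(.072,.086):
    u=wproj(W(p,[-.008,-.075,z]),s);print("dial",u);cv2.circle(o,tuple(int(x) for x in u),4,(0,255,0),1)
cv2.imwrite("pics/w1m.png",o)
E
```

```text
green [240.49468858 228.49438701] (array([240.12318841, 227.10869565]), 552)
blue [242.07429673 270.73086053] (array([247.6375    , 269.40833333]), 240)
red [280.55045574 290.78272206] (array([280.5, 289.5]), 464)
yellow [321.52477613 229.18147977] (array([321.39367311, 227.48330404]), 569)
peg 0.06 [281.11335951 208.93232291]
peg 0.09 [280.92574109 218.58279367]
dial [215.02571278 361.88212522]
dial [212.79784671 370.36424891]
```

View pics/w1m.png

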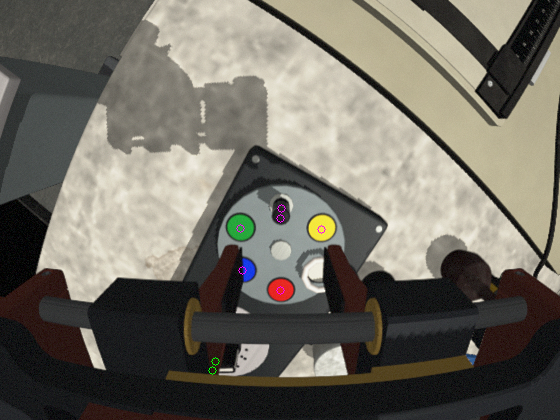

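The wrist view shows the predicted peg at (281,213), on the actual peg. The filters match within 1–2 px, so I can descend straight.

Request:
step_arm:
  linear:
    - [0, 0, -0.2]
    - [0, 0, -0.4]
    - [0, 0, -0.6]
    - [0, 0, -0.8]
    - [0, 0, -0.8]
    - [0, 0, -0.8]
  rot:
    - [0, 0, 0]
    - [0, 0, 0]
    - [0, 0, 0]
    - [0, 0, 0]
    - [0, 0, 0]
    - [0, 0, 0]
  fingers: [0.5, 0.5, 0.5, 0.5, 0.5, 0.5]

```text
time: 3.23
eef_pos: [0.5496, 0.2302, 0.1371]
tcp_rot: [-1.465, -2.776, 0.003]
wrist_force: [0.2, -0.4, 0.6]
grip_width: 0.0439
finger_force: 0.0
```

Request:
step_arm:
  linear:
    - [0, 0, 0]
    - [0, 0, 0]
    - [0, 0, 0]
    - [0, 0, 0]
    - [0, 0, 0]
    - [0, 0, 0]
  rot:
    - [0, 0, 0]
    - [0, 0, 0]
    - [0, 0, 0]
    - [0, 0, 0]
    - [0, 0, 0]
    - [0, 0, 0]
  fingers: [0, 0, 0, 0, 0, 0]
  squeeze: 15

```text
time: 3.73
eef_pos: [0.5513, 0.2285, 0.1386]
tcp_rot: [1.47, 2.776, 0.001]
wrist_force: [-1.6, -0.2, 6.6]
grip_width: 0.0143
finger_force: 15.0
```

```bash
python3 - <<'E'
from h import *
p=np.load("p.npy");ax=W(p,[-.008,.068,0])[:2];s=state();print(s["eef_pos"],s["wrist_force"],s["ft_torque"],s["grip_width"],s["finger_force"])
v=np.array([-.044*np.sin(np.pi/6),.044*np.cos(np.pi/6)]);
def P(j):
    a=2*np.pi/3+p[2]+p[3]+j;return ax+.044*np.array([np.cos(a),np.sin(a)])
for js in (np.arange(0,61,6),np.arange(60,121,6)):
    for j in js: print(j,np.round((P(np.radians(j))-P(np.radians(js[0])))/.15,3),round((j-js[0])/180,4))
E
```

```text
[0.55133158 0.22848027 0.13863081] [-1.56228852 -0.19556652  6.60293821] [-0.1913312   0.57131619 -0.04634097] 0.01434831847839661 15.001533776521683
0 [0. 0.] 0.0
6 [-0.025 -0.018] 0.0333
12 [-0.047 -0.039] 0.0667
18 [-0.068 -0.062] 0.1
24 [-0.085 -0.087] 0.1333
30 [-0.1   -0.114] 0.1667
36 [-0.113 -0.142] 0.2
42 [-0.122 -0.171] 0.2333
48 [-0.128 -0.202] 0.2667
54 [-0.131 -0.232] 0.3
60 [-0.13  -0.263] 0.3333
60 [0. 0.] 0.0
66 [ 0.004 -0.03 ] 0.0333
72 [ 0.01 -0.06] 0.0667
78 [ 0.02 -0.09] 0.1
84 [ 0.033 -0.117] 0.1333
90 [ 0.048 -0.144] 0.1667
96 [ 0.067 -0.169] 0.2
102 [ 0.088 -0.191] 0.2333
108 [ 0.111 -0.211] 0.2667
114 [ 0.136 -0.229] 0.3
120 [ 0.162 -0.244] 0.3333
```

Request:
step_arm:
  linear:
    - [-0.025, -0.018, 0]
    - [-0.047, -0.039, 0]
    - [-0.068, -0.062, 0]
    - [-0.085, -0.087, 0]
    - [-0.1, -0.114, 0]
    - [-0.113, -0.142, 0]
    - [-0.122, -0.171, 0]
    - [-0.128, -0.202, 0]
    - [-0.131, -0.232, 0]
    - [-0.13, -0.263, 0]
  rot:
    - [0, 0, 0.0333]
    - [0, 0, 0.0667]
    - [0, 0, 0.1]
    - [0, 0, 0.1333]
    - [0, 0, 0.1667]
    - [0, 0, 0.2]
    - [0, 0, 0.2333]
    - [0, 0, 0.2667]
    - [0, 0, 0.3]
    - [0, 0, 0.3333]
  fingers: [0, 0, 0, 0, 0, 0, 0, 0, 0, 0]
  squeeze: 15

```text
time: 4.57
eef_pos: [0.5301, 0.1896, 0.1386]
tcp_rot: [0.125, -3.136, -0.001]
wrist_force: [-9.0, 1.6, 11.3]
grip_width: 0.0141
finger_force: 15.0
```

Request:
step_arm:
  linear:
    - [0.004, -0.03, 0]
    - [0.01, -0.06, 0]
    - [0.02, -0.09, 0]
    - [0.033, -0.117, 0]
    - [0.048, -0.144, 0]
    - [0.067, -0.169, 0]
    - [0.088, -0.191, 0]
    - [0.111, -0.211, 0]
    - [0.136, -0.229, 0]
    - [0.162, -0.244, 0]
  rot:
    - [0, 0, 0.0333]
    - [0, 0, 0.0667]
    - [0, 0, 0.1]
    - [0, 0, 0.1333]
    - [0, 0, 0.1667]
    - [0, 0, 0.2]
    - [0, 0, 0.2333]
    - [0, 0, 0.2667]
    - [0, 0, 0.3]
    - [0, 0, 0.3333]
  fingers: [0, 0, 0, 0, 0, 0, 0, 0, 0, 0]

```text
time: 5.4
eef_pos: [0.556, 0.1508, 0.1386]
tcp_rot: [1.674, -2.657, 0.002]
wrist_force: [-3.7, -1.6, 8.6]
grip_width: 0.0151
finger_force: 15.0
```

Request:
step_arm:
  linear:
    - [0, 0, 0]
    - [0, 0, 0]
    - [0, 0, 0]
  rot:
    - [0, 0, 0]
    - [0, 0, 0]
    - [0, 0, 0]
  fingers: [0, 0, 0]

```text
time: 5.65
eef_pos: [0.5563, 0.1507, 0.1386]
tcp_rot: [1.666, -2.662, 0.002]
wrist_force: [-2.5, -3.6, 9.7]
grip_width: 0.0149
finger_force: 15.0
```

```bash
python3 - <<'E'
from h import *
s=state();im=save("wrist","w2.png");print(s["qpos"][6],blobs(im,(0,0,560,420)))
p=np.load("p.npy");a=4*np.pi/3+p[2]+p[3];print(W(p,[-.008,.068,0])[:2]+.044*np.array([np.cos(a),np.sin(a)]))
t=save("top","t2.png");print(blobs(t,(190,165,260,245)))
E
```

```text
2.149420119371075 {'yellow': (array([289.25143266, 375.99068768]), 2792), 'green': (array([218.21025641, 278.47692308]), 195), 'red': (array([286.3368984 , 368.58110517]), 561)}
[0.55572596 0.15129064]
{}
```

Request:
step_arm:
  linear:
    - [0, 0, 0]
    - [0, 0, 0]
    - [0, 0, 0]
    - [0, 0, 0.2]
    - [0, 0, 0.4]
    - [0, 0, 0.6]
    - [0, 0, 0.8]
    - [0, 0, 0.8]
  rot:
    - [0, 0, 0]
    - [0, 0, 0]
    - [0, 0, 0]
    - [0, 0, 0]
    - [0, 0, 0]
    - [0, 0, 0]
    - [0, 0, 0]
    - [0, 0, 0]
  fingers: [0.5, 0.5, 0.5, 0.5, 0.5, 0.5, 0.5, 0.5]

```text
time: 6.42
eef_pos: [0.5585, 0.1536, 0.2636]
tcp_rot: [-1.664, 2.653, -0.003]
wrist_force: [0.5, 0.6, 0.5]
grip_width: 0.0438
finger_force: 0.0
```

Request:
step_arm:
  linear:
    - [0.05, -0.2, 0]
    - [0.1, -0.4, 0]
    - [0.19, -0.69, 0]
    - [0.19, -0.69, 0]
    - [0.19, -0.69, 0]
  rot:
    - [0, 0, -0.035]
    - [0, 0, -0.07]
    - [0, 0, -0.1]
    - [0, 0, -0.133]
    - [0, 0, -0.133]
  fingers: [0.5, 0.5, 0.5, 0.5, 0.5]

```text
time: 6.83
eef_pos: [0.585, 0.0452, 0.2571]
tcp_rot: [1.067, -2.954, 0.002]
wrist_force: [-0.1, -0.5, -0.1]
grip_width: 0.0436
finger_force: 0.0
```

```bash
python3 - <<'E'
from h import *
s=state();im=save("wrist","w3.png");p=np.load("p.npy");b=blobs(im,(0,0,560,420));o=im[:,:,::-1].copy()
print(s["eef_pos"],s["tcp_rot"],b)
def mk(m,c):
    u=wproj(W(p,m),s);print(np.round(u,1));cv2.circle(o,tuple(int(x) for x in u),3,c,1)
for d in off.values():
    a=np.radians(240+d)+p[3];mk([-.008+.044*np.cos(a),.068+.044*np.sin(a),.05],(255,0,255))
mk([-.008,-.075,.086],(0,255,0))
for a in (36,216): mk([-.008+.022*np.cos(np.radians(a)),-.075+.022*np.sin(np.radians(a)),.086],(0,255,255))
cv2.imwrite("pics/w3m.png",o)
sc=save("scene","s3.png");t=save("top","t3.png")
c=np.hstack([cv2.resize(sc[190:290,130:330],(500,250)),cv2.resize(t[160:260,180:300],(300,250))])
cv2.imwrite("pics/c3.png",c[:,:,::-1])
E
```

```text
[0.58499394 0.04518575 0.25712543] [ 1.06668739e+00 -2.95419961e+00  2.19946170e-03] {'yellow': (array([330.62569316, 375.18853974]), 2164), 'green': (array([363.51041667, 279.15625   ]), 96), 'red': (array([286. , 246.5]), 4)}
[355.2 283. ]
[367.6 315.1]
[404.4 316.1]
[422.3 253.4]
[284.2 219. ]
[284.3 244.3]
[284.1 192.5]
```

View pics/w3m.png

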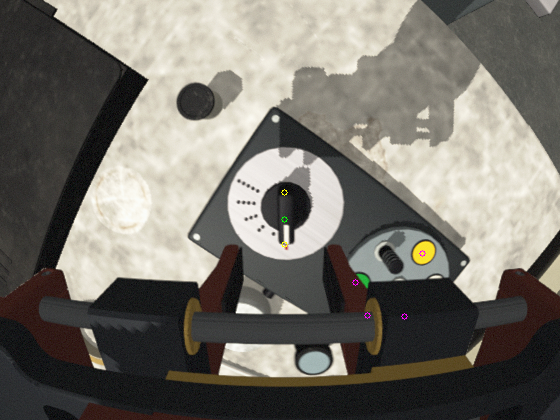

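View pics/c3.png

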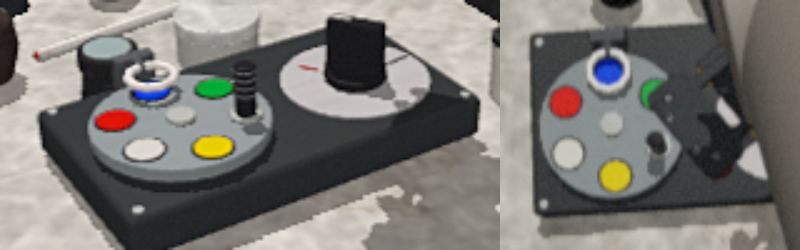

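Blue sits inside the white ring in both views, and the peg is released. The dial's bar runs from (284,195) to (286,244) in the wrist image, on the prediction. I'll descend and grip.

Request:
step_arm:
  linear:
    - [0, 0, -0.2]
    - [0, 0, -0.4]
    - [0, 0, -0.6]
    - [0, 0, -0.83]
    - [0, 0, -0.83]
    - [0, 0, -0.83]
    - [0, 0, -0.83]
  rot:
    - [0, 0, 0]
    - [0, 0, 0]
    - [0, 0, 0]
    - [0, 0, 0]
    - [0, 0, 0]
    - [0, 0, 0]
    - [0, 0, 0]
  fingers: [0.5, 0.5, 0.5, 0.5, 0.5, 0.5, 0.5]

```text
time: 7.57
eef_pos: [0.5848, 0.0501, 0.1345]
tcp_rot: [-1.084, 2.948, 0.001]
wrist_force: [0.3, -0.3, 0.2]
grip_width: 0.0438
finger_force: 0.0
```

Request:
step_arm:
  linear:
    - [0, 0, 0]
    - [0, 0, 0]
    - [0, 0, 0]
    - [0, 0, 0]
    - [0, 0, 0]
    - [0, 0, 0]
    - [0, 0, 0]
  rot:
    - [0, 0, 0]
    - [0, 0, 0]
    - [0, 0, 0]
    - [0, 0, 0]
    - [0, 0, 0]
    - [0, 0, 0]
    - [0, 0, 0]
  fingers: [0, 0, 0, 0, 0, 0, 0]
  squeeze: 40

```text
time: 8.15
eef_pos: [0.5854, 0.048, 0.1339]
tcp_rot: [-1.079, 2.949, -0.002]
wrist_force: [1.8, -2.9, 2.7]
grip_width: 0.0136
finger_force: 40.0
```

```bash
python3 - <<'E'
from h import *
s=state();r=Rn.from_rotvec(s["tcp_rot"]).as_matrix();print(s["eef_pos"],s["wrist_force"],s["ft_torque"],s["grip_width"],"y-axis deg",np.degrees(np.arctan2(r[1,1],r[0,1])),np.load("p.npy"))
E
```

```text
[0.58541672 0.04798101 0.13391261] [ 1.76247419 -2.87002435  2.66750528] [-0.6151083  -0.31418198  0.12451743] 0.01364928482473634 y-axis deg 130.2074937635221 [ 0.58812259  0.12345255  0.07156468 -0.00850232]
```

Request:
step_arm:
  linear:
    - [0, 0, 0]
    - [0, 0, 0]
    - [0, 0, 0]
    - [0, 0, 0]
    - [0, 0, 0]
    - [0, 0, 0]
    - [0, 0, 0]
  rot:
    - [0, 0, -0.0333]
    - [0, 0, -0.0667]
    - [0, 0, -0.1]
    - [0, 0, -0.1333]
    - [0, 0, -0.1667]
    - [0, 0, -0.2]
    - [0, 0, -0.2]
  fingers: [0, 0, 0, 0, 0, 0, 0]

```text
time: 8.73
eef_pos: [0.5854, 0.048, 0.1339]
tcp_rot: [-0.109, 3.138, -0.002]
wrist_force: [1.4, -4.0, 4.9]
grip_width: 0.0139
finger_force: 40.0
```

Request:
step_arm:
  linear:
    - [0, 0, 0]
    - [0, 0, 0]
    - [0, 0, 0]
    - [0, 0, 0]
    - [0, 0, 0]
    - [0, 0, 0]
    - [0, 0, 0]
    - [0, 0, 0]
    - [0, 0, 0]
    - [0, 0, 0]
  rot:
    - [0, 0, -0.0333]
    - [0, 0, -0.0667]
    - [0, 0, -0.1]
    - [0, 0, -0.125]
    - [0, 0, -0.15]
    - [0, 0, -0.175]
    - [0, 0, -0.19]
    - [0, 0, -0.2]
    - [0, 0, -0.2]
    - [0, 0, -0.2]
  fingers: [0, 0, 0, 0, 0, 0, 0, 0, 0, 0]

```text
time: 9.57
eef_pos: [0.5854, 0.048, 0.1339]
tcp_rot: [0.855, 3.021, -0.0]
wrist_force: [1.9, -2.5, 5.0]
grip_width: 0.014
finger_force: 40.0
```

```bash
python3 - <<'E'
from h import *
s=state();r=Rn.from_rotvec(s["tcp_rot"]).as_matrix();print(s["eef_pos"],s["wrist_force"],s["ft_torque"],s["grip_width"],"y-axis deg",np.degrees(np.arctan2(r[1,1],r[0,1])))
o=save("wrist","w4.png");sc=save("scene","s4.png");t=save("top","t4.png")
c=np.hstack([cv2.resize(o[150:350,150:450],(450,300)),cv2.resize(sc[180:290,160:300],(350,300))])
cv2.imwrite("pics/c4.png",c[:,:,::-1])
E
```

```text
[0.58540268 0.04800375 0.13390775] [ 1.91245532 -2.54826739  5.04711565] [-0.92958605 -0.31704326  0.08345512] 0.01398291588309863 y-axis deg 58.38770779006665
```

View pics/c4.png

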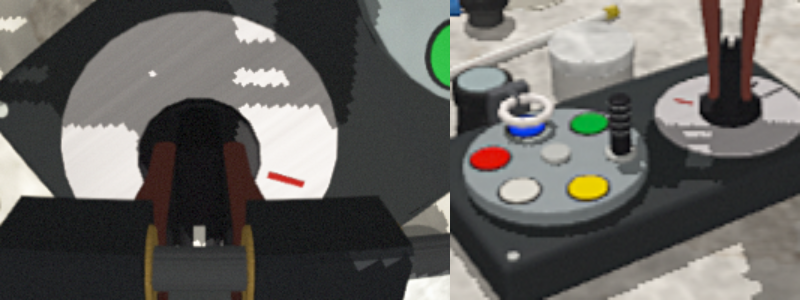

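The white pointer, at (200,235) in the left crop, is in line with the fingers, 71.8° clockwise of home by the tool's own yaw. Blue is still inside the ring, so I'm handing in.

```bash
python3 -c "
from bench import workorder
print(workorder.finish_job())"
```

```text
the job is handed in; nothing more can be done
None
```

I handed the job in: the turret shows blue under the gate with the peg released, and the dial is held gripped at the third click (71.8° of 72° by tool yaw, the dots being hidden by the gripper).

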